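# Air-gap temperature reading in a dry heating chamber

## Task

Check the air temperature in the small white heating chamber: lift the yellow-headed thermometer probe straight out of its grey stand, lower its steel rod through the blue guide collar on the chamber's roof without touching the collar or the chamber, until the red ring on the rod is level with the collar's top rim. Finish while still holding it there for the reading, upright, still and centred in the hole, and leave the other things on the bench undisturbed.

Things in the scene. Friction and masses are not known exactly. Their poses are not given: they have to be found in the camera images.
- probe_head (a point): Centre of the probe's yellow head, the part to grip: an upright square block 26x26 mm, 60 mm tall (30 mm above and below this point). z points up the probe, x and y along the head's flat sides. The probe weighs about 90 g. Below the head a steel rod of 8 mm diameter hangs 120 mm further down, on the same axis. At the start the probe stands upright in the stand, head resting on the stand's top.
- probe_mark (a point): Centre of the 4 mm wide red ring on the probe's rod, on the rod's axis, 68 mm below the head's centre and 82 mm above the tip.
- probe_tip (a point): Lower end of the probe's rod, on its axis, 150 mm below the head's centre.
- probe: The whole probe (head and rod); origin at the rod's tip, z up along the rod.
- stand_top (a point): Centre of the top of the parking stand, 140 mm above the bench: a fixed round grey tube of 36 mm outer diameter at the top on a dark 90 mm disc, with an upright hole of 20 mm at the top and 16 mm below that takes the probe's rod. The probe's head rests on this top and its rod hangs 120 mm down the hole.
- guide_mouth (a point): Centre of the hole at the top rim of the blue guide collar, 130 mm above the bench, z up. The hole is upright; its free diameter is 22 mm at the rim, and 23 mm or more below, and it is 36 mm long (collar of 48 mm outer diameter and roof), opening into the chamber, whose floor is 112 mm below this point.
- chamber: The fixed white heating chamber, 116x116 mm, roof 104 mm high, the blue collar in the middle of the roof rising to 130 mm, clear window at the front (its -x side); origin under its centre on the bench.
- timer: a flat beige bench timer, 62x66x18 mm, a bystander; origin at its underside
- cup_red: sample cup with red lid, 62 mm wide, 68 mm high, a bystander; origin at the underside
- cup_yellow: sample cup with yellow lid, 62 mm wide, 68 mm high, a bystander; origin at the underside
- buffer: small white dropper bottle with blue cap, 30 mm wide, 78 mm high, a bystander; origin at the underside
- tube_purple: capped blood tube with purple cap lying down, 17x85x17 mm, a bystander; origin at its underside
- petri: clear petri dish, 91 mm wide, 16 mm high, a bystander; origin at its underside

How it is judged (in metres and radians):
On the way, in this order (a step that is already met when the one before it is completed fails the run):
1. the probe is lifted upright, clear above its stand (height (world z) of probe_tip above 0.142 m and angle between probe's own z axis and vertical below 0.3 rad), for 0.1 s.
2. the rod's tip is in the guide hole (z of probe_tip in the frame of guide_mouth below -0.005 m and horizontal distance between probe_tip and guide_mouth below 0.009 m), for 0.1 s.
At the end, for the whole second after the job is handed in: The gripper holds the probe (over 1 N), nothing else carries it: its red ring is within 6 mm in height of the collar's top rim and within 4 mm of the hole's axis, the tip within 6 mm of the axis, tilt under 0.06 rad, speed under 20 mm/s, no contact with the chamber (horizontal distance between probe_mark and guide_mouth below 0.004 m and horizontal distance between probe_tip and guide_mouth below 0.006 m and z of probe_mark in the frame of guide_mouth between -0.006 and 0.006 m and angle between probe's own z axis and vertical below 0.06 rad and linear speed of probe below 0.02 m/s and contact force between probe and chamber below 0.1 N and contact force between probe and the fingers above 1 N); the arm keeps its last pose, push and grip.
It fails at once if the probe touches the collar or the chamber (contact force between probe and chamber above 0.3 N).
It fails at once if the gripper touches the collar or the chamber (contact force between the arm and chamber above 1 N).
It fails at once if the fingers touch the collar or the chamber (contact force between the fingers and chamber above 1 N).
It fails at once if another thing on the bench is disturbed (moved over 20 mm) (distance of any of timer, cup_red, cup_yellow, buffer, tube_purple, petri from where it was at the start of the episode above 0.02 m).
It also fails if it takes over 48 s, if anything falls off the work surface, if the arm or the gripper's body presses on something with over 40 N, if the wrist force passes 120 N, or if a joint passes its speed limit or range.

## Robot

A 6-joint arm with a two-finger parallel gripper is mounted at the origin on a cart in front of the work surface, level with it; the furniture and walls round the work are solid. World frame = base frame: x ahead of the robot, y to its left, z up, the work surface at z = 0. Lengths are in mm, angles in rad, forces in N, time in s.
With the tool pointing down it reaches from about 350 to 875 mm from the base axis. Payload 4.2 kg.
Tool frame: the origin (TCP) lies at the very end of the fingers, on their centre line; the grasp point (between the pads) lies 19 mm behind it (arm.grip_point_offset is the distance from the TCP to the grasp point, in mm); z points along the fingers, y is the direction in which the jaws open and shut (so a half turn about z gives the same grasp; the last joint's range is limited). The gripper opens to 85 mm and grips with 20 to 120 N. Pads are 22 mm wide; open, the fingers measure 114 mm over their backs; the gripper's body (76 mm by 85 mm) begins 54 mm behind the grasp point. The pads swing forward as they close: fully open they stand 13 mm farther back than shut.
Start: joints at [1.422, 0.385, 0.008, 0, -1.194, -0.259], TCP at [247.836, 573.739, 231.312] pointing down, gripper open.
Joint ranges: [-3.14, 3.14], [-1.21, 2.06], [-1.07, 1.41], [-3.16, 2.05], [-2.99, -0.16], [-3.1, 3.1]. Speed limits (rad/s): [2.79, 2.79, 3.14, 3.14, 3.14, 3.14].

## Interface

Orientations are given as a unit quaternion [x, y, z, w].
In Python, from bench import arm gives the robot as it stands.
- The arm moves only by the tool drive_tool, never from a script. Its argument "steps" is a list of rows, each a list of 5 numbers: the shift along the tool's x, y, z in m, then the turn about the tool's z in degrees, then the finger opening in m, from 0 to 0.0854. A call has 1 to 20 rows; each row shifts and turns the commanded pose from where the row before left it, along the tool's axes as they then stand; what a row does not reach is not made up. A row lasts 1/10 s, in which the tool goes at most 50 mm and 8.59 degrees, less where a joint would pass 70% of its speed; a pose out of reach is approached as far as the arm can. A call is refused whole if a number of a shift passes 0.05 or a number of a turn 8.59, either way. A call with a gripper value outside its range is refused whole. The fingers move at their own pace and stop on an object; the grip force is fixed at half the most. Time passes only in rows, so rows that do not move let the fingers close. It gives the time, the measured TCP pose, the force and the opening at its end, in the units of the state.
- arm.read_state(): the state, without advancing time (a new reading comes with each control period).
- arm.get_image(name): name is "scene" or "side" or "wrist"; returns (picture, depth): 420x560x3 uint8, blue, green, red; 420x560 float32, mm along the optical axis (not along the pixel's ray), 0 where there is no reading.
- arm.camera_params(name): a dict with "K" (3x3 intrinsics, pixels), "world_to_cam" (4x4, takes a point from world to camera coordinates); the wrist camera has in their place "mount" (4x4, takes a point from camera to tool coordinates, whose origin is the TCP and whose axes are the flange's). Camera axes: x right, y up, looking along -z (the intrinsics and any distortion apply to the point x, -y, -z); pixel columns grow to the right and rows downward; lengths in mm; the calibration is good to about 2 mm. A picture is of the moment at which its call begins: read the wrist's pose just before it. camera_params takes no time and is no camera call.
- arm.job_done(): hands the job in, once; it reports no verdict.
The state is a dict: "clock": time; "joints": joint angles; "joint_vel": joint speeds; "joint_efforts": joint torques, N m; "position": TCP position; "ee_rot": TCP orientation; "contact_force": force on the tool from outside, world axes, zero at the start; "wrist_torque": the same for the moment, N m; "gripper_width": finger opening in mm.
Only numpy, scipy, OpenCV 4.12 (cv2) and the standard library are available. Lean on these libraries where they do the work, as an engineer would, in place of code of your own. Each camera call takes 0.05 s, during which the arm holds its last target.

## Working session

There is one attempt and no reset: what is moved stays moved. The work goes in short steps, Python scripts to look and compute and a tool call to move; the robot and the scene stay as the last step left them, time stands still between calls to the robot, and variables do not carry over. Pictures are saved under pics/ and viewed, and the job is handed in when it is done.

Besides the shell and the picture viewer there is one more tool, called by a JSON object that holds its "api" and its "payload". drive_tool: Moves the arm, as the interface text tells. Its arguments: {"type":"object","properties":{"steps":{"type":"array"}},"required":["steps"]}

```bash
mkdir -p pics; ls
python3 - <<'E'
from bench import arm
import cv2,numpy as np
s=arm.read_state();print(s)
for n in ["scene","side","wrist"]:
    im,d=arm.get_image(n);cv2.imwrite(f"pics/{n}0.png",im);np.savez(f"{n}0.npz",im=im,d=d)
    print(n,arm.camera_params(n))
E
```

```text
pics
{'clock': 0.0, 'joints': array([ 1.42159191e+00,  3.85578072e-01,  6.61180519e-03, -5.03100665e-04,
       -1.19398091e+00, -2.58566421e-01]), 'joint_vel': array([-0.00185882,  0.00056108,  0.00215649,  0.00012316, -0.00025646,
       -0.00215768]), 'joint_efforts': array([ 1.54796377e-03, -3.92292488e+01,  1.88398272e+01,  4.18598548e+00,
       -4.54592344e-03, -7.16492679e-06]), 'position': array([247.62148686, 573.2175523 , 230.20249088]), 'ee_rot': array([ 9.79267879e-01, -2.02566557e-01, -1.74676670e-04,  1.08659647e-03]), 'contact_force': array([-0.25281144,  0.07373088, -0.16474223]), 'wrist_torque': array([-0.00542737,  0.01286004,  0.01423036]), 'gripper_width': 85.206856243621}
scene {'K': array([[387.5473465 ,   0.        , 277.54418349],
       [  0.        , 387.5473465 , 209.64064203],
       [  0.        ,   0.        ,   1.        ]]), 'world_to_cam': array([[ 5.51395285e-01, -8.34015179e-01,  1.95427760e-02,
        -3.04012342e+02],
       [ 4.69883861e-01,  3.29841877e-01,  8.18787820e-01,
        -3.64150152e+02],
       [-6.89327496e-01, -4.42292908e-01,  5
[... 469 characters left out ...]
3816e+02],
       [-2.68362185e-01,  6.74879419e-01,  6.87400544e-01,
        -1.61971426e+03],
       [ 0.00000000e+00,  0.00000000e+00,  0.00000000e+00,
         1.00000000e+00]])}
wrist {'K': array([[347.62885386,   0.        , 281.82014458],
       [  0.        , 347.62885386, 204.32001223],
       [  0.        ,   0.        ,   1.        ]]), 'mount': array([[ 1.79657985e-04,  9.64022671e-01,  2.65819972e-01,
         6.72817843e+01],
       [ 9.99999465e-01, -4.44099745e-04,  9.34709055e-04,
         8.24270188e-01],
       [ 1.01913130e-03,  2.65819661e-01, -9.64022235e-01,
        -1.42332237e+02],
       [ 0.00000000e+00,  0.00000000e+00,  0.00000000e+00,
         1.00000000e+00]])}
```

View pics/scene0.png

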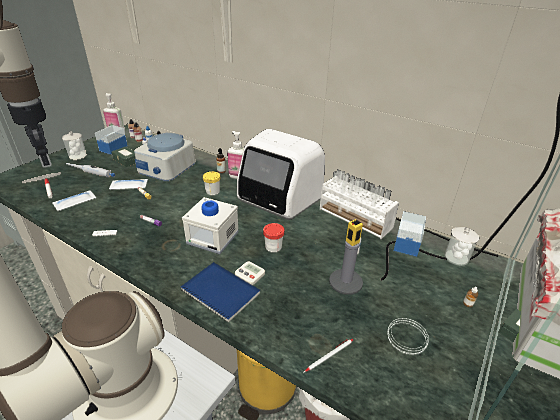

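View pics/side0.png

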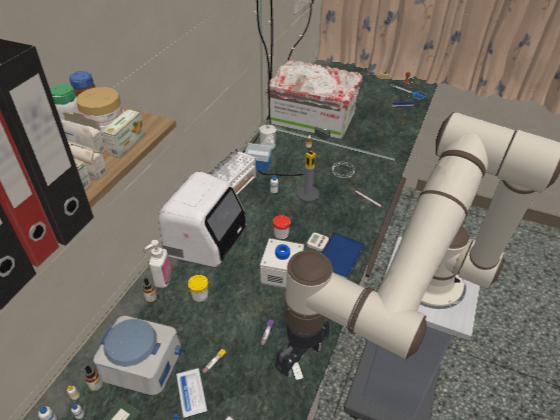

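View pics/wrist0.png

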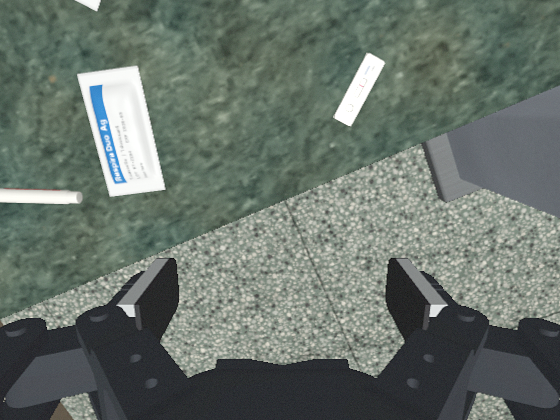

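The scene view shows the probe head at about (354,232) and the collar at (210,208). In the side view they are at about (311,160) and (282,251). Next I'll measure both, casting rays onto known heights.

```bash
cat > h.py <<'E'
import numpy as np,cv2
from scipy.spatial.transform import Rotation as R
def w2c(arm,n,s=None):
    p=arm.camera_params(n)
    if n!="wrist": return p["K"],np.array(p["world_to_cam"])
    T=np.eye(4);T[:3,:3]=R.from_quat(s["ee_rot"]).as_matrix();T[:3,3]=s["position"]
    return p["K"],np.linalg.inv(T@p["mount"])
def ray(K,W,u,v):
    Rm=W[:3,:3];o=-Rm.T@W[:3,3]
    d=np.stack([(np.asarray(u,float)-K[0,2])/K[0,0],-(np.asarray(v,float)-K[1,2])/K[1,1],-np.ones(np.shape(u))],-1)
    return o,d@Rm
def plane(K,W,u,v,z):
    o,d=ray(K,W,u,v);return o+d*((z-o[2])/d[...,2])[...,None]
def pts(K,W,u,v,dep):
    o,d=ray(K,W,u,v);return o+d*np.asarray(dep)[...,None]
def proj(K,W,p):
    c=np.atleast_2d(p)@W[:3,:3].T+W[:3,3];return np.stack([K[0,0]*c[:,0]/-c[:,2]+K[0,2],K[1,1]*-c[:,1]/-c[:,2]+K[1,2]],-1)
E
python3 - <<'E'
from bench import arm
from h import *
for n,hb,cb in [("scene",(335,210,375,270),(195,195,225,220)),("side",(298,140,322,175),(270,240,296,264))]:
    f=np.load(f"{n}0.npz");im,d=f["im"],f["d"];K,W=w2c(arm,n);hsv=cv2.cvtColor(im,cv2.COLOR_BGR2HSV)
    m=cv2.inRange(hsv,(20,120,100),(35,255,255));b=np.zeros_like(m);b[hb[1]:hb[3],hb[0]:hb[2]]=1
    v,u=np.nonzero(m*b);P=pts(K,W,u,v,d[v,u]);print(n,"head n",len(u),P.min(0),P.max(0),np.median(P,0))
    top=P[P[:,2]>np.percentile(P[:,2],95)-3];print(" top",len(top),top.mean(0),top.min(0),top.max(0))
    m=cv2.inRange(hsv,(100,120,50),(130,255,255));b[:]=0;b[cb[1]:cb[3],cb[0]:cb[2]]=1
    v,u=np.nonzero(m*b);P=pts(K,W,u,v,d[v,u]);print(" collar",len(u),P.min(0),P.max(0))
    t=P[abs(P[:,2]-np.percentile(P[:,2],90))<4]
    q=t[:,:2];(c,r)=cv2.minEnclosingCircle(q.astype(np.float32));print(" top",len(t),t.mean(0),c,r,t[:,2].min(),t[:,2].max())
    for nm,x in (("h",hb),("c",cb)):
        cv2.imwrite(f"pics/{n}_{nm}.png",cv2.resize(im[x[1]-15:x[3]+15,x[0]-15:x[2]+15],None,fx=7,fy=7,interpolation=cv2.INTER_NEAREST)[:600,:800])
E
```

```text
scene head n 221 [-201.26016851 -479.91853647    7.51226254] [ 777.6389974  -172.44890384  753.5728706 ] [ 516.03776299 -240.45148084  185.13648373]
 top 44 [ 506.24448034 -241.05563465  212.66584934] [-201.26016851 -479.91853647  198.18748782] [ 539.35238993 -221.34248482  753.5728706 ]
 collar 212 [-201.26016851 -479.91853647  103.27940104] [478.47922328 193.54126064 753.5728706 ]
 top 90 [455.71285715 172.32301751 129.22758384] (457.75, 173.2546844482422) 23.401037216186523 126.32990832291364 133.094574065492
side head n 100 [  77.72025372 -506.95977206    0.82899497] [ 609.20743546 1133.75206284 1273.53042457] [ 522.46568405 -226.7338923   182.18026954]
 top 14 [ 494.71187631 -130.20553352  279.57652215] [  77.72025372 -240.61227585  201.26947456] [ 540.07527936 1133.75206284 1273.53042457]
 collar 168 [ 77.72025372 140.93000668 104.49675843] [ 480.13676308 1133.75206284 1273.53042457]
 top 69 [460.67491478 178.49492815 132.71785828] (462.16729736328125, 178.67562866210938) 23.691421508789062 130.1703250752696 136.8585667112584
```

{"api": "drive_tool", "payload": {"steps": [[0.012,0.009,-0.004,0,0.0854],[0.023,0.018,-0.008,0,0.0854],[0.024,0.019,-0.008,0,0.0854],[0.024,0.019,-0.008,0,0.0854],[0.024,0.019,-0.008,0,0.0854],[0.024,0.019,-0.008,0,0.0854],[0.024,0.019,-0.008,0,0.0854],[0.024,0.019,-0.008,0,0.0854],[0.024,0.019,0,0,0.0854],[0.024,0.019,0,0,0.0854],[0.024,0.019,0,0,0.0854],[0.024,0.019,0,0,0.0854],[0.024,0.019,0,0,0.0854],[0.024,0.019,0,0,0.0854],[0.024,0.019,0,0,0.0854],[0.018,0.015,0,0,0.0854],[0.008,0.006,0,0,0.0854],[0,0,0,0,0.0854],[0,0,0,0,0.0854],[0,0,0,0,0.0854]]}}

```text
clock: 2.15
position: [472.9, 155.6, 291.4]
ee_rot: [0.979, -0.202, 0.0, -0.0]
contact_force: [-0.1, -0.3, -0.5]
gripper_width: 85.5
```

Run:
```python
from bench import arm
from h import *
s=arm.read_state();print(s["clock"],s["position"],s["ee_rot"],s["joints"],s["contact_force"])
im,d=arm.get_image("wrist");cv2.imwrite("pics/w1.png",im);np.savez("w1.npz",im=im,d=d,p=s["position"],q=s["ee_rot"])
```

```text
2.15 [472.9039641  155.59443001 291.37413652] [ 9.79387191e-01 -2.01991881e-01  1.94814993e-06 -9.98973355e-05] [ 6.44550072e-01  1.25738064e-01 -1.92417705e-01 -1.36083932e-04
 -1.25248815e+00  5.19506234e-01] [-0.12384209 -0.2725321  -0.53623926]
```

View pics/w1.png

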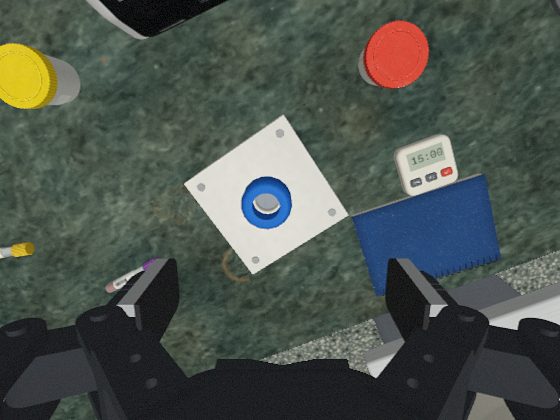

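The wrist view shows the collar at about (267,203), with the hole clearly visible. I'll fit the collar's outer rim at z=130.

```bash
cat > collar.py <<'E'
from bench import arm
from h import *
def run(fn,c0=None):
    f=np.load(fn);im,d=f["im"],f["d"];K,W=w2c(arm,"wrist",dict(position=f["p"],ee_rot=f["q"]))
    hsv=cv2.cvtColor(im,cv2.COLOR_BGR2HSV);m=cv2.inRange(hsv,(95,150,90),(125,255,255))
    cs,_=cv2.findContours(m,cv2.RETR_EXTERNAL,cv2.CHAIN_APPROX_NONE)
    c=max([c for c in cs if cv2.contourArea(c)>300],key=lambda c:cv2.minAreaRect(c)[1][0] and -abs(cv2.minEnclosingCircle(c)[0][0]-proj(K,W,[459,175,130])[0,0])-abs(cv2.minEnclosingCircle(c)[0][1]-proj(K,W,[459,175,130])[0,1]))[:,0]
    def fit(c,z,dz=None):
        q=plane(K,W,c[:,0],c[:,1],z)[:,:2]
        A=np.c_[2*q,np.ones(len(q))];x=np.linalg.lstsq(A,(q**2).sum(1),rcond=None)[0];return x[:2],np.sqrt(x[2]+x[:2]@x[:2])
    print("outer",fit(c,130.))
    mm=np.zeros_like(m);cv2.drawContours(mm,[c[:,None]],-1,255,-1)
    v,u=np.nonzero(mm);P=pts(K,W,u,v,d[v,u]);print("z pct",np.percentile(P[:,2],[10,50,90]))
    t=P[abs(P[:,2]-np.percentile(P[:,2],70))<4];cc,r=cv2.minEnclosingCircle(t[:,:2].astype(np.float32));print("depth rim",len(t),t.mean(0),cc,r)
    # hole: not rim-height inside filled
    Z=np.full(m.shape,130.);Z[v,u]=P[:,2];h=((Z<np.percentile(P[:,2],70)-6)&(mm>0)).astype(np.uint8)
    h=cv2.erode(mm,np.ones((7,7)))//255*h
    hs,_=cv2.findContours(h,cv2.RETR_EXTERNAL,cv2.CHAIN_APPROX_NONE);hc=max(hs,key=cv2.contourArea)[:,0];print("hole",fit(hc,130.),len(hc))
    return K,W
if __name__=="__main__":
    import sys;run(sys.argv[1])
E
python3 collar.py w1.npz
```

```text
outer (array([464.43145318, 174.03372469]), np.float64(22.94601815213345))
z pct [ 18.49145997 128.58513498 130.30617746]
depth rim 1251 [463.45149465 174.77469094 129.28675846] (462.7469787597656, 175.23895263671875) 22.724218368530273
hole (array([461.92418466, 176.14042263]), np.float64(11.861020684780014)) 74
```

{"api": "drive_tool", "payload": {"steps": [[0.007,0.012,0,0,0.0854],[0.014,0.024,0,0,0.0854],[0.014,0.024,0,0,0.0854],[0.014,0.024,0,0,0.0854],[0.014,0.024,0,0,0.0854],[0.014,0.024,0,0,0.0854],[0.014,0.024,0,0,0.0854],[0.014,0.024,0,0,0.0854],[0.014,0.024,0,0,0.0854],[0.014,0.024,0,0,0.0854],[0.014,0.024,0,0,0.0854],[0.014,0.024,0,0,0.0854],[0.014,0.024,0,0,0.0854],[0.014,0.024,0,0,0.0854],[0.009,0.015,0,0,0.0854],[0,0,0,0,0.0854],[0,0,0,0,0.0854],[0,0,0,0,0.0854]]}}

```text
clock: 4.0
position: [520.4, -234.1, 291.4]
ee_rot: [0.979, -0.202, -0.0, -0.0]
contact_force: [0.1, 0.0, 0.3]
gripper_width: 85.6
```

Run:
```python
from bench import arm
from h import *
s=arm.read_state();print(s["clock"],s["position"],s["ee_rot"],s["joints"],s["contact_force"])
im,d=arm.get_image("wrist");cv2.imwrite("pics/w2.png",im);np.savez("w2.npz",im=im,d=d,p=s["position"],q=s["ee_rot"])
K,W=w2c(arm,"wrist",s)
m=cv2.inRange(cv2.cvtColor(im,cv2.COLOR_BGR2HSV),(18,100,90),(36,255,255))
cs,_=cv2.findContours(m,cv2.RETR_EXTERNAL,cv2.CHAIN_APPROX_NONE)
for c in cs:
    if cv2.contourArea(c)>100: print(cv2.contourArea(c),cv2.boundingRect(c))
v,u=np.nonzero(d>0);P=pts(K,W,u,v,d[v,u]);k=(P[:,2]>192)&(P[:,2]<208)&(np.hypot(P[:,0]-522,P[:,1]+232)<40)
t=P[k];r=cv2.minAreaRect(t[:,:2].astype(np.float32));print(len(t),t.mean(0),r,cv2.boxPoints(r))
```

```text
4.0 [ 520.42698191 -234.11605036  291.37204417] [ 9.79371101e-01 -2.02069890e-01 -3.75258288e-05 -7.37213509e-05] [-1.38993839e-01  2.55779659e-01 -2.78203678e-02 -1.58292284e-04
 -1.28726170e+00  1.30289255e+00] [0.06516957 0.02292865 0.2702856 ]
1604.5 (260, 167, 39, 50)
1348 [ 528.4559073  -235.75923651  199.49833575] ((527.334228515625, -235.21546936035156), (26.011777877807617, 26.370914459228516), 68.29084777832031) [[ 510.27316 -242.42165]
 [ 534.7737  -252.17613]
 [ 544.39526 -228.0093 ]
 [ 519.8948  -218.2548 ]]
```

View pics/w2.png

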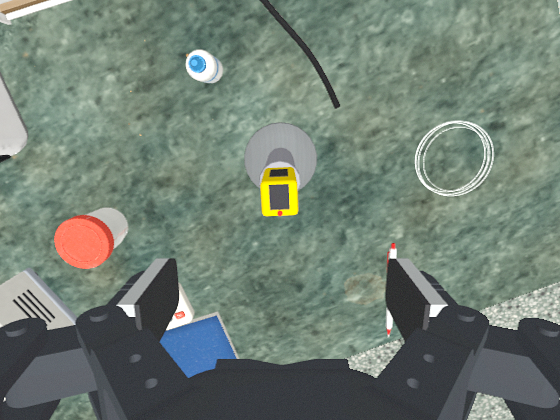

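The head's top is centred at (527.3,-235.2), z about 199.5, with its sides lined up with the jaws to within 2°. Moving to grip it now.

{"api": "drive_tool", "payload": {"steps": [[0.0035,-0.001,0,0,0.0854],[0.0035,-0.001,0.01,-0.5,0.0854],[0,0,0.02,-0.5,0.0854],[0,0,0.02,0,0.0854],[0,0,0.02,0,0.0854],[0,0,0.02,0,0.0854],[0,0,0.02,0,0.0854],[0,0,0.015,0,0.0854],[0,0,0.009,0,0.0854],[0,0,0.004,0,0.0854],[0,0,0,0,0.0854],[0,0,0,0,0.0854],[0,0,0,0,0.0854]]}}

```text
clock: 5.35
position: [528.3, -235.8, 154.2]
ee_rot: [0.981, -0.194, 0.001, 0.0]
contact_force: [0.6, -0.4, -0.3]
gripper_width: 85.5
```

Run:
```python
from bench import arm
from h import *
s=arm.read_state();print(s["clock"],s["position"],s["ee_rot"],s["contact_force"])
im,d=arm.get_image("wrist");cv2.imwrite("pics/w3.png",im)
```

```text
5.35 [ 528.32469789 -235.76152333  154.20898264] [ 9.81031947e-01 -1.93843936e-01  9.19620920e-04  3.96068502e-05] [ 0.55975074 -0.39549749 -0.34894886]
```

View pics/w3.png

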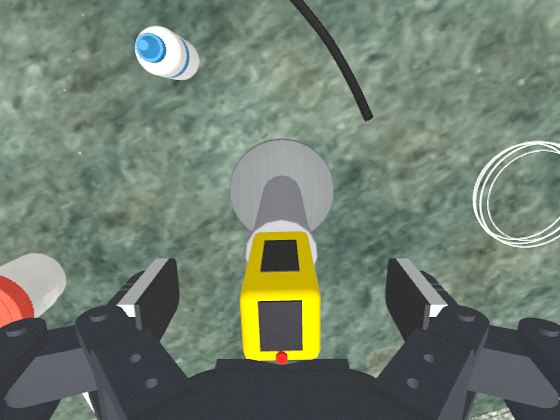

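The head sits centred between the jaws (columns 243–320). Closing.

{"api": "drive_tool", "payload": {"steps": [[0,0,0,0,0.06],[0,0,0,0,0.045],[0,0,0,0,0.035],[0,0,0,0,0.03],[0,0,0,0,0.027],[0,0,0,0,0.02],[0,0,0,0,0.01],[0,0,0,0,0.0],[0,0,0,0,0.0],[0,0,0,0,0.0],[0,0,0,0,0.0],[0,0,0,0,0.0]]}}

```text
clock: 6.6
position: [528.0, -235.7, 153.5]
ee_rot: [0.981, -0.194, 0.0, 0.0]
contact_force: [1.1, -0.0, 1.5]
gripper_width: 25.4
```

{"api": "drive_tool", "payload": {"steps": [[0,0,-0.003,0,0],[0,0,-0.006,0,0],[0,0,-0.01,0,0],[0,0,-0.013,0,0],[0,0,-0.013,0,0],[0,0,-0.013,0,0],[0,0,-0.013,0,0],[0,0,-0.013,0,0],[0,0,-0.013,0,0],[0,0,-0.013,0,0],[0,0,-0.013,0,0],[0,0,-0.013,0,0],[0,0,-0.012,0,0],[0,0,-0.008,0,0],[0,0,-0.004,0,0],[0,0,0,0,0],[0,0,0,0,0],[0,0,0,0,0]]}}

```text
clock: 8.4
position: [527.5, -235.5, 312.5]
ee_rot: [0.981, -0.194, -0.001, -0.0]
contact_force: [-0.0, -0.4, -1.4]
gripper_width: 25.4
```

```bash
cat > snap.py <<'E'
from bench import arm
from h import *
import sys
t=sys.argv[1]
s=arm.read_state();print(s["clock"],s["position"],s["ee_rot"],s["contact_force"],s["gripper_width"])
for n in ["scene","side","wrist"]:
    s=arm.read_state();im,d=arm.get_image(n);cv2.imwrite(f"pics/{n}_{t}.png",im);np.savez(f"{n}_{t}.npz",im=im,d=d,p=s["position"],q=s["ee_rot"])
    if n!="wrist":
        K,W=w2c(arm,n);c=proj(K,W,s["position"]-[0,0,50])[0].astype(int);y,x=max(c[1]-60,0),max(c[0]-60,0)
        cv2.imwrite(f"pics/{n}_{t}_z.png",cv2.resize(im[y:y+120,x:x+120],None,fx=5,fy=5,interpolation=cv2.INTER_CUBIC))
        print(n,"crop",x,y)
E
python3 snap.py l
```

```text
8.4 [ 527.53891284 -235.53291506  312.54849525] [ 9.81010628e-01 -1.93952516e-01 -7.50188653e-04 -8.22457397e-05] [-0.02941993 -0.38492743 -1.44572339] 25.42543204552709
scene crop 299 140
side crop 250 79
```

View pics/scene_l_z.png

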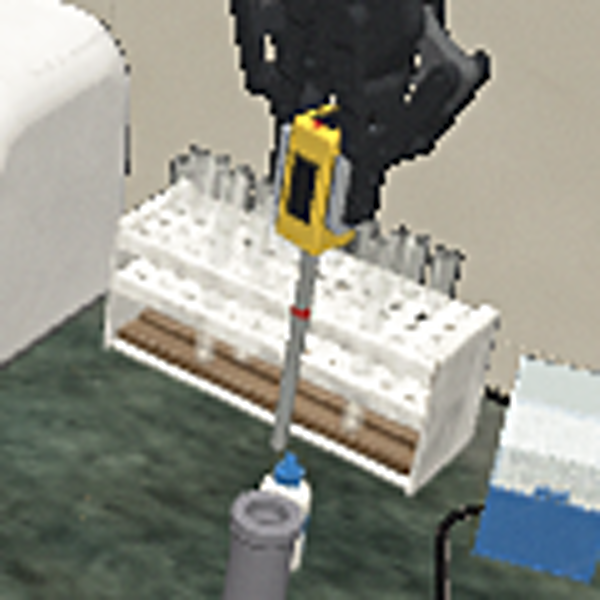

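View pics/side_l_z.png

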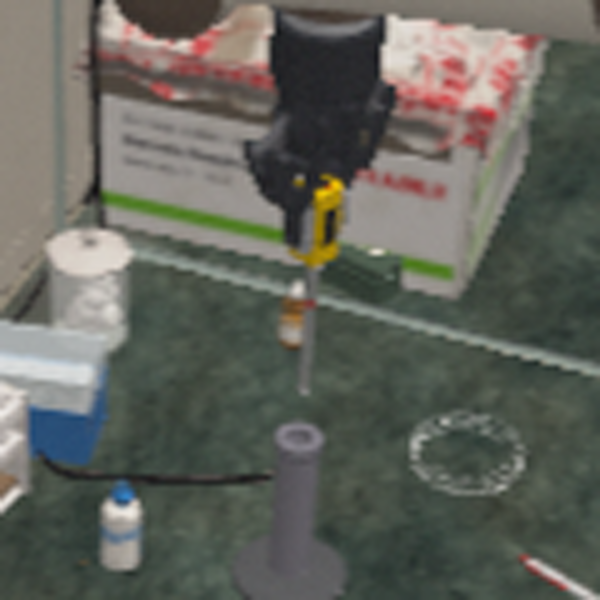

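View pics/wrist_l.png

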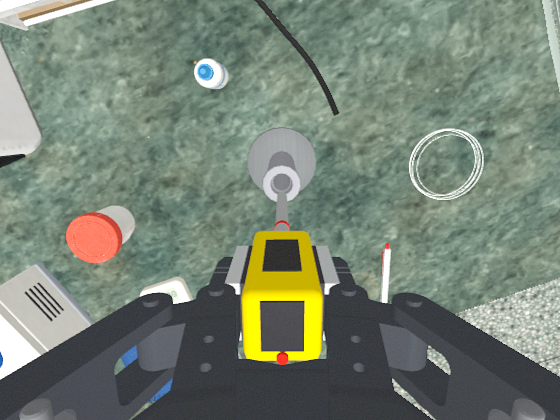

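Run:
```python
from bench import arm
from h import *
def tri(a,b):
    r=[ray(*w2c(arm,n),*p) for n,p in (("scene",a),("side",b))]
    A=np.zeros((3,3));y=np.zeros(3)
    for o,d in r:
        d=d/np.linalg.norm(d);M=np.eye(3)-np.outer(d,d);A+=M;y+=M@o
    return np.linalg.solve(A,y)
t=tri((355,228.5),(311,157.3));m=tri((359,202.6),(311.8,139.6));print(t,m,(m-t))
f=np.load("wrist_l.npz");im=f["im"];K,W=w2c(arm,"wrist",dict(position=f["p"],ee_rot=f["q"]))
cv2.imwrite("pics/wl_z.png",cv2.resize(im[140:240,230:330],None,fx=6,fy=6,interpolation=cv2.INTER_CUBIC))
print(proj(K,W,[[527.5,-235.5,z] for z in (261,179,140)]))
for n in("scene","side"):
    K,W=w2c(arm,n);print(n,proj(K,W,[[527.5,-235.5,z] for z in (299,261,179)]))
```

```text
[ 523.21017257 -237.25515422  183.6474892 ] [ 524.01476031 -237.01031578  259.95282658] [ 0.80458774  0.24483845 76.30533739]
[[280.60966104 226.92473635]
 [281.02522602 193.83538622]
 [281.15120086 183.80464305]]
scene [[361.6577791  187.02084646]
 [359.28203003 201.07480865]
 [354.53086875 229.18074037]]
side [[311.46058186 130.54795495]
 [310.83125203 139.53699375]
 [309.5355566  158.044072  ]]
```

View pics/wl_z.png

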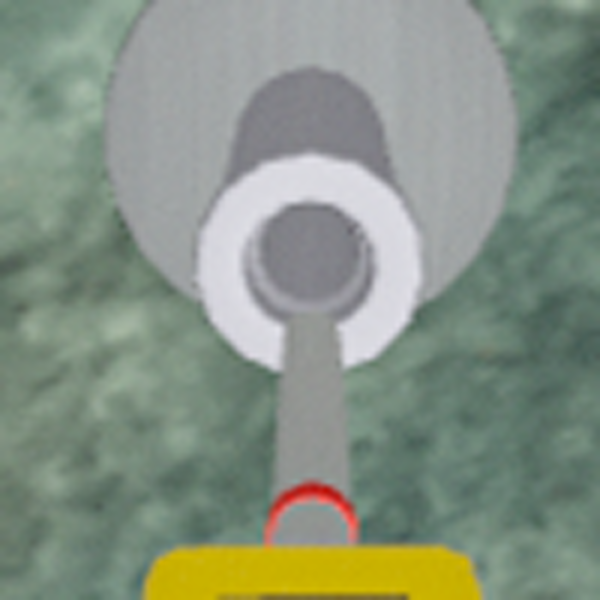

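The probe is upright: the triangulated lean is about 0.8 mm over 76 mm. Next I'll carry it at constant height to above the collar.

{"api": "drive_tool", "payload": {"steps": [[-0.003,-0.005,0,0,0],[-0.007,-0.011,0,0,0],[-0.011,-0.018,0,0,0],[-0.013,-0.022,0,0,0],[-0.014,-0.023,0,0,0],[-0.014,-0.023,0,0,0],[-0.014,-0.023,0,0,0],[-0.014,-0.023,0,0,0],[-0.014,-0.023,0,0,0],[-0.014,-0.023,0,0,0],[-0.014,-0.023,0,0,0],[-0.014,-0.023,0,0,0],[-0.014,-0.023,0,0,0],[-0.014,-0.023,0,0,0],[-0.014,-0.023,0,0,0],[-0.012,-0.02,0,0,0],[-0.009,-0.014,0,0,0],[-0.006,-0.009,0,0,0],[0,0,0,0,0],[0,0,0,0,0]]}}

```text
clock: 10.55
position: [462.6, 171.6, 313.4]
ee_rot: [0.981, -0.194, -0.0, 0.0]
contact_force: [-0.6, -0.3, -0.5]
gripper_width: 25.1
```

```bash
python3 snap.py c; python3 collar.py wrist_c.npz
python3 - <<'E'
import cv2
im=cv2.imread('pics/wrist_c.png');cv2.imwrite('pics/wc_z.png',cv2.resize(im[140:240,230:330],None,fx=6,fy=6,interpolation=cv2.INTER_CUBIC))
E
```

```text
10.55 [462.60179402 171.56597526 313.37654946] [ 9.81065686e-01 -1.93675269e-01 -6.76692711e-06  9.54940208e-05] [-0.61161701 -0.29740235 -0.45093923] 25.101935343031176
scene crop 147 102
side crop 223 157
outer (array([464.24492234, 174.71336131]), np.float64(19.522221708243293))
z pct [122.94801112 129.20002207 130.44078002]
depth rim 1010 [464.73100712 175.27110409 129.285441  ] (462.17529296875, 175.7078399658203) 22.63504981994629Traceback (most recent call last):
  File "collar.py", line 21, in <module>
    import sys;run(sys.argv[1])
               ~~~^^^^^^^^^^^^^
  File "collar.py", line 18, in run
    hs,_=cv2.findContours(h,cv2.RETR_EXTERNAL,cv2.CHAIN_APPROX_NONE);hc=max(hs,key=cv2.contourArea)[:,0];print("hole",fit(hc,130.),len(hc))
                                                                        ~~~^^^^^^^^^^^^^^^^^^^^^^^^
ValueError: max() iterable argument is empty
```

View pics/wc_z.png

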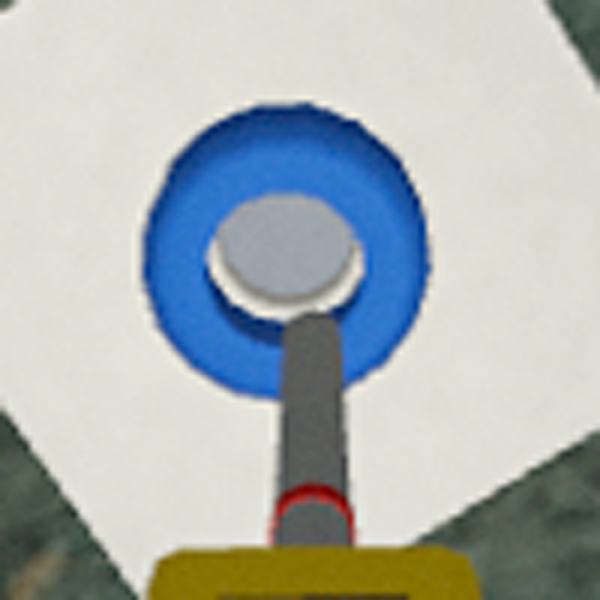

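View pics/scene_c_z.png

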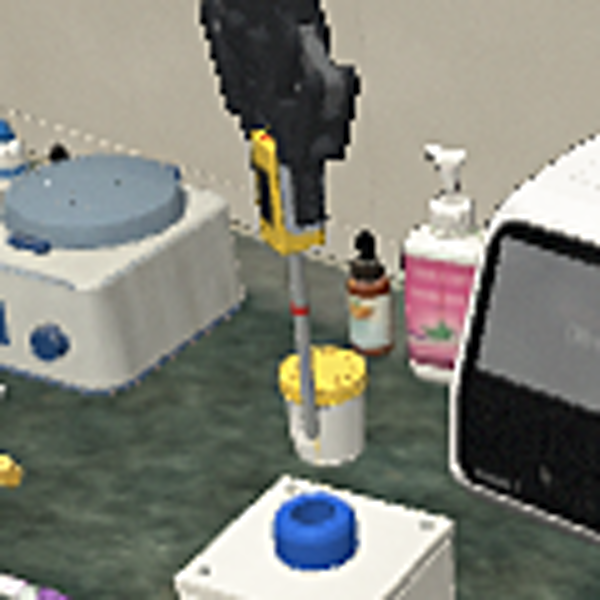

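View pics/side_c_z.png

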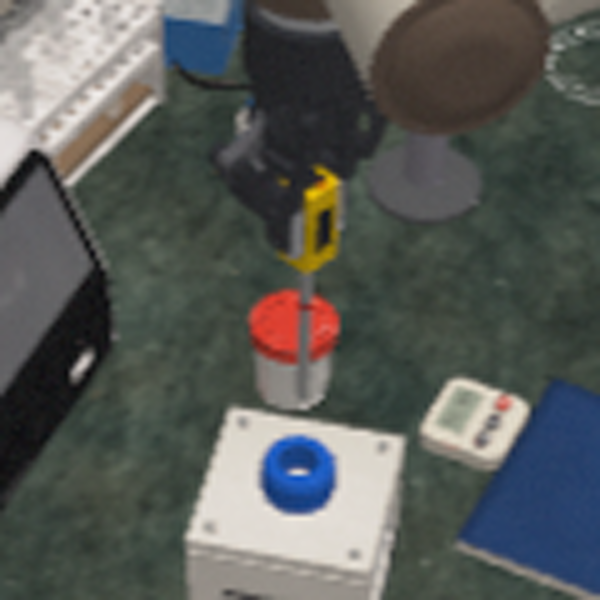

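Run:
```python
from bench import arm
from h import *
f=np.load("wrist_c.npz");K,W=w2c(arm,"wrist",dict(position=f["p"],ee_rot=f["q"]))
px=lambda x,y:(np.array([230+x/6-.42]),np.array([140+y/6-.42]))
hole=[plane(K,W,*px(x,y),130)[0][:2] for x,y in((208,260),(365,260),(285,193),(285,343))]
print(hole,np.mean(hole[:2],0),np.mean(hole[2:],0)); H=np.mean(hole,0);print("hole",H)
Rt=R.from_quat(f["q"]).as_matrix()
tip=plane(K,W,*px(313,312),180)[0]; tc=tip-4*Rt[:,0]; print("tip far edge",tip,"centre?",tc, tip+4*Rt[:,0])
mk=plane(K,W,*px(313,485),263)[0];print("mark far edge",mk)
print("tool d hole-TCP",(Rt.T@np.append(H-f["p"][:2],0)),"hole-tip",Rt.T@np.append(H-tc[:2],0),"tip-TCP",Rt.T@(tc-f["p"]),"mark far",Rt.T@(mk-f["p"]))
for n,bx in(("scene",(195,195,225,220)),("side",(270,240,296,264))):
    f=np.load(f"{n}0.npz");im=f["im"];K,W=w2c(arm,n);x,y,X,Y=bx
    m=cv2.inRange(cv2.cvtColor(im,cv2.COLOR_BGR2HSV),(95,120,40),(130,255,255))[y:Y,x:X]
    cv2.imwrite(f"pics/{n}_hole.png",cv2.resize(im[y-3:Y+3,x-3:X+3],None,fx=16,fy=16,interpolation=cv2.INTER_CUBIC))
    print(n,"predicted hole centre px from wrist",proj(K,W,[*H,130]))
```

```text
[array([467.83893434, 186.62364285]), array([458.31628343, 163.50046644]), array([473.13079745, 171.13528075]), array([450.58376264, 180.52149823])] [463.07760888 175.06205464] [461.85728004 175.82838949]
hole [462.46744446 175.44522207]
tip far edge [464.52366494 169.83948663 180.        ] centre? [460.82559813 171.36405274 179.99978652] [468.22173175 168.31492052 180.00021348]
mark far edge [466.70104139 168.84115877 263.        ]
tool d hole-TCP [-2.01684078e+00 -3.89017686e+00 -4.76216161e-04] hole-tip [-3.75887553e-02 -4.39888502e+00 -4.18782191e-04] tip-TCP [ -1.98636998   0.49607181 133.37082394] mark far [ 4.4115848   0.5970179  50.37096099]
scene predicted hole centre px from wrist [[209.93789211 203.51538824]]
side predicted hole centre px from wrist [[281.82531986 248.97481099]]
```

View pics/scene_hole.png

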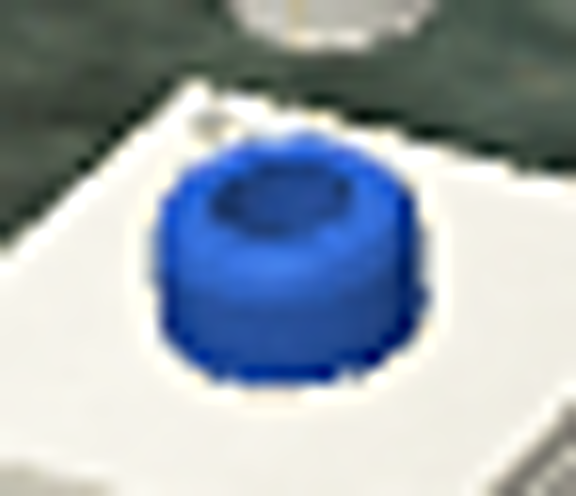

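View pics/side_hole.png

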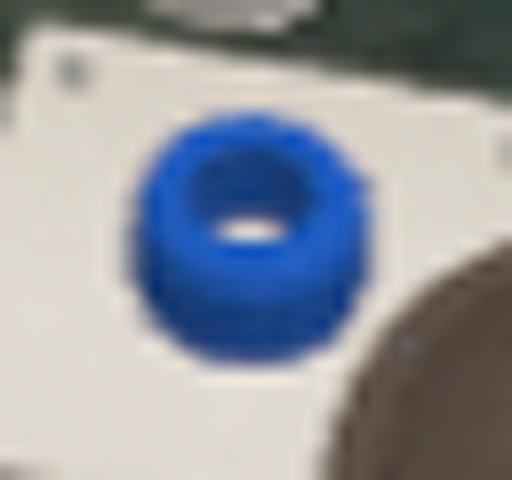

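{"api": "drive_tool", "payload": {"steps": [[0,-0.002,0,0,0],[0,-0.0024,0.002,0,0],[0,0,0.005,0,0],[0,0,0.008,0,0],[0,0,0.008,0,0],[0,0,0.006,0,0],[0,0,0.003,0,0],[0,0,0,0,0],[0,0,0,0,0],[0,0,0,0,0]]}}

```text
clock: 11.7
position: [464.8, 175.9, 281.7]
ee_rot: [0.981, -0.194, 0.0, -0.0]
contact_force: [-0.7, 0.5, -0.7]
gripper_width: 25.6
```

```bash
python3 snap.py d
python3 - <<'E'
import cv2
im=cv2.imread('pics/wrist_d.png');cv2.imwrite('pics/wd_z.png',cv2.resize(im[140:240,230:330],None,fx=6,fy=6,interpolation=cv2.INTER_CUBIC))
E
```

```text
11.7 [464.75714586 175.86565034 281.67854007] [ 9.81021000e-01 -1.93901081e-01  3.03393552e-04 -2.75867993e-04] [-0.66138418  0.51935178 -0.65676441] 25.58244858552022
scene crop 147 111
side crop 221 165
```

View pics/wd_z.png

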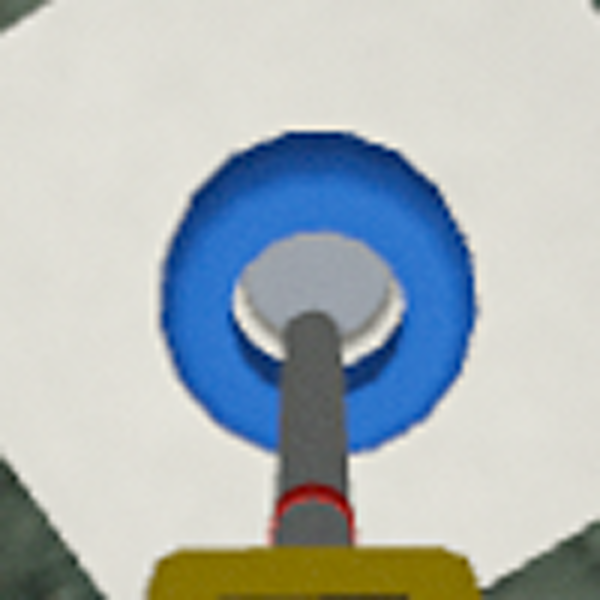

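View pics/scene_d_z.png

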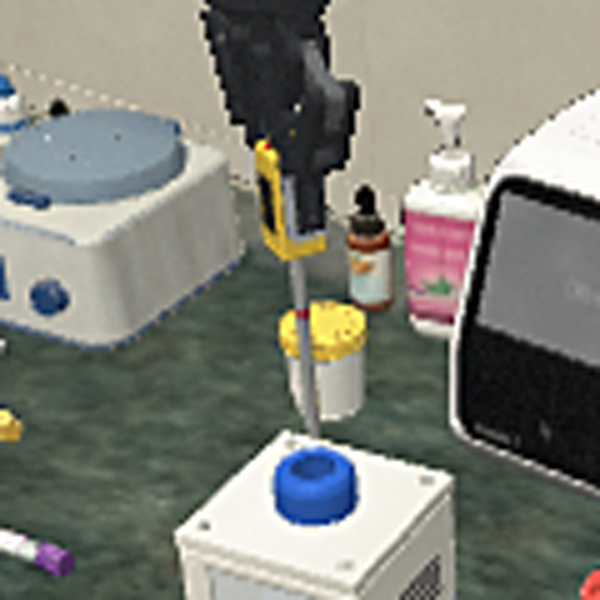

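View pics/side_d_z.png

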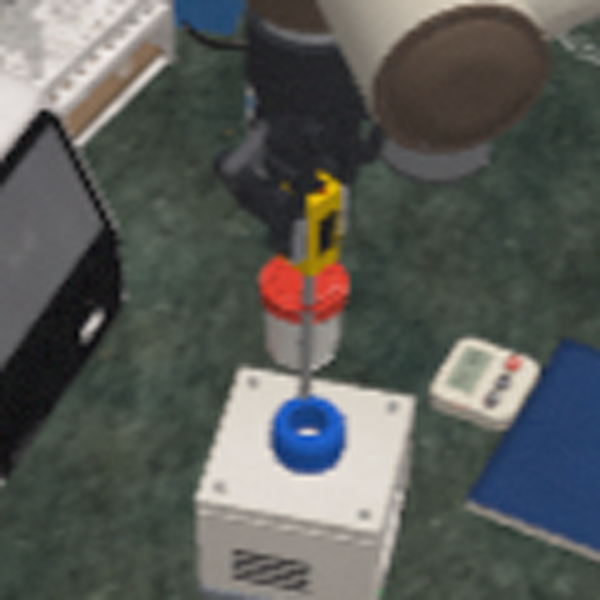

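Run:
```python
from bench import arm
from h import *
f=np.load("wrist_d.npz");q,p=f["q"],f["p"];K,W=w2c(arm,"wrist",dict(position=p,ee_rot=q))
px=lambda x,y:(np.array([230+x/6-.42]),np.array([140+y/6-.42]))
Rt=R.from_quat(q).as_matrix();T=lambda w:Rt.T@(w-p)
h=[T(plane(K,W,*px(x,y),130)[0]) for x,y in((232,290),(407,290),(318,232),(318,393))]
print("hole y",(h[0]+h[1])[1]/2,"w",(h[1]-h[0])[1],"x",(h[2]+h[3])[0]/2,"w",(h[2]-h[3])[0])
for z in (145,148,151):print("tip",z,T(plane(K,W,*px(313,311),z)[0])-[4,0,0])
for z in (227,229,231):print("mark",z,T(plane(K,W,*px(313,485),z)[0])-[4,0,0])
# scene/side: hole vs tip, triangulated
def tri(a,b):
    A=np.zeros((3,3));y=np.zeros(3)
    for n,c in (("scene",a),("side",b)):
        o,d=ray(*w2c(arm,n),*c);d=d/np.linalg.norm(d);M=np.eye(3)-np.outer(d,d);A+=M;y+=M@o
    return np.linalg.solve(A,y)
S=lambda x,y:(147+x/5-.4,111+y/5-.4)
D=lambda x,y:(221+x/5-.4,165+y/5-.4)
t=tri(S(314,437),D(305,396));m=tri(S(303,314),D(308.5,301.5));H=tri(S(318,466),D(308,418))
print("tri tip",t,T(t),"mark",m,T(m),"hole",H,T(H))
for n in("scene","side"):
    im=cv2.imread(f"pics/{n}_d_z.png");cv2.imwrite(f"pics/{n}_d_zz.png",cv2.resize(im[270:530,200:460],None,fx=2.3,fy=2.3))
```

```text
hole y 1.4112728030208563 w 25.256142488045967 x -2.5097873244823026 w 23.933852869344783
tip 145 [ -2.61906875   0.49231359 136.63677146]
tip 148 [ -1.91060437   0.4958846  133.63704409]
tip 151 [ -1.20213999   0.49945561 130.63731673]
mark 227 [-0.98087279  0.59212186 54.63732441]
mark 229 [-0.32859528  0.5944802  52.63757621]
mark 231 [ 0.32368223  0.59683853 50.63782801]
tri tip [463.04731963 174.21923057 150.36457279] [ -0.97309612   2.21445654 131.27020608] mark [462.66265436 172.5147004  231.17461745] [-0.64889445  3.88670304 50.45922172] hole [461.77024569 173.14878428 130.8375591 ] [ -1.75447648   3.70246333 150.79599204]
```

View pics/scene_d_zz.png

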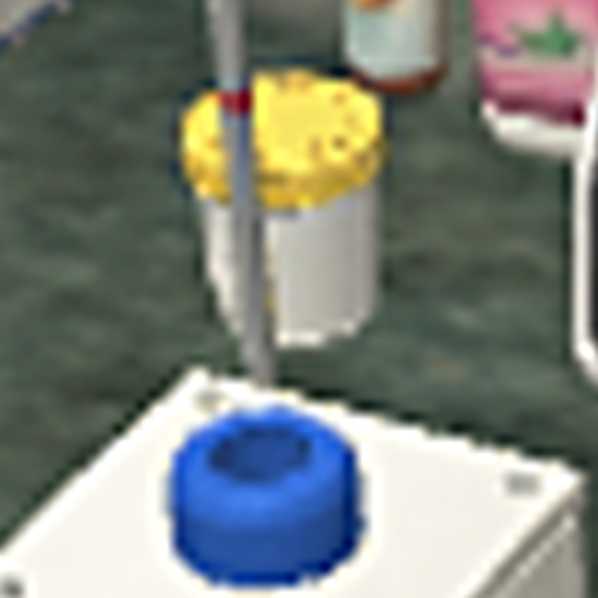

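View pics/side_d_zz.png

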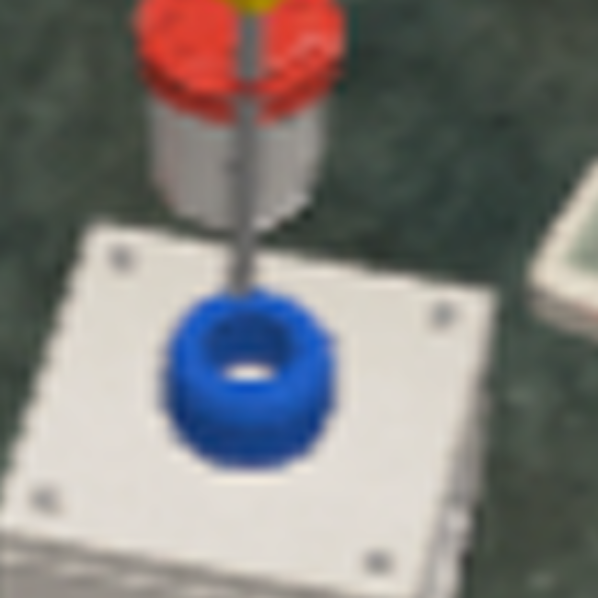

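Both measurements agree. Relative to the tip, the hole is off by about x −0.7 and y +1 mm in tool axes, and the ring needs to drop 100 mm. I'll correct that, insert part way, and look again.

{"api": "drive_tool", "payload": {"steps": [[-0.0012,0.001,0,0,0],[0,0,0,0,0],[0,0,0.003,0,0],[0,0,0.005,0,0],[0,0,0.006,0,0],[0,0,0.006,0,0],[0,0,0.006,0,0],[0,0,0.006,0,0],[0,0,0.005,0,0],[0,0,0.003,0,0],[0,0,0,0,0],[0,0,0,0,0],[0,0,0,0,0]]}}

```text
clock: 13.15
position: [463.3, 175.4, 241.7]
ee_rot: [0.981, -0.194, 0.0, -0.0]
contact_force: [0.2, -0.5, -0.2]
gripper_width: 25.5
```

```bash
python3 snap.py e
python3 - <<'E'
import cv2
im=cv2.imread('pics/wrist_e.png');cv2.imwrite('pics/we_z.png',cv2.resize(im[140:240,230:330],None,fx=6,fy=6,interpolation=cv2.INTER_CUBIC))
E
```

```text
13.15 [463.27035434 175.39698688 241.65199882] [ 9.81022386e-01 -1.93894140e-01  2.80604244e-04 -2.48049797e-04] [ 0.20287588 -0.50949583 -0.19039132] 25.460269141467386
scene crop 148 124
side crop 221 175
```

View pics/we_z.png

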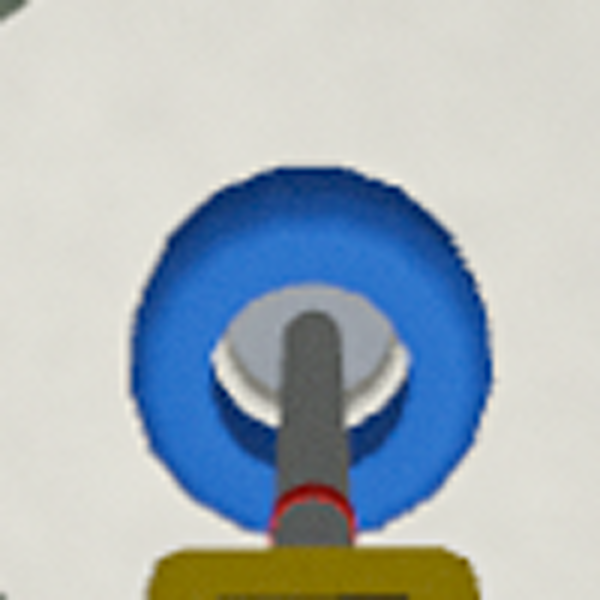

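View pics/side_e_z.png

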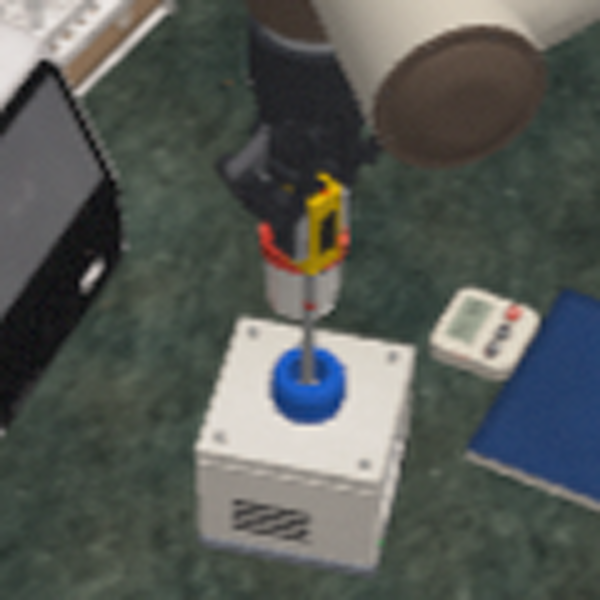

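View pics/scene_e_z.png

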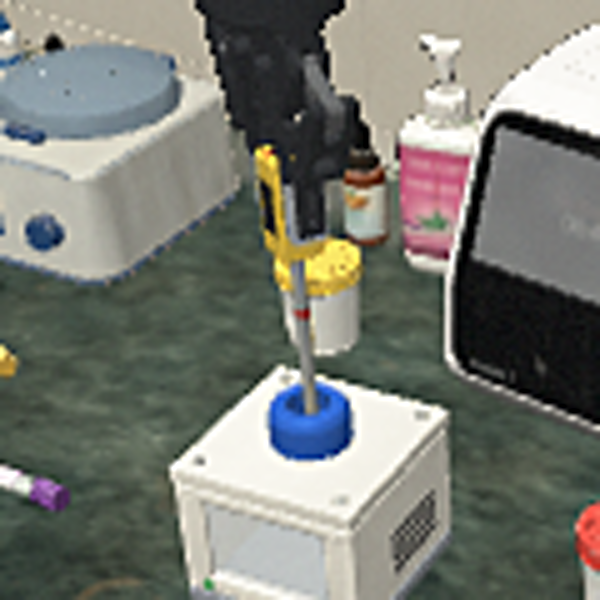

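Run:
```python
from bench import arm
from h import *
f=np.load("wrist_e.npz");q,p=f["q"],f["p"];K,W=w2c(arm,"wrist",dict(position=p,ee_rot=q))
px=lambda x,y:(np.array([230+x/6-.42]),np.array([140+y/6-.42]))
Rt=R.from_quat(q).as_matrix();T=lambda w:Rt.T@(w-p)
h=[T(plane(K,W,*px(x,y),130)[0]) for x,y in((210,355),(410,355),(312,283),(312,470),(131,360),(492,360))]
print("hole y",(h[0]+h[1])[1]/2,(h[4]+h[5])[1]/2,"w",(h[1]-h[0])[1],"x from far edge",h[2][0]-11,h[2][0]-12.5,"mid",(h[2]+h[3])[0]/2,(h[2]-h[3])[0])
print("tip",T(plane(K,W,*px(312,311),108)[0])-[4,0,0],"mark low edge",T(plane(K,W,*px(313,485),188)[0])-[4,0,0])
```

```text
hole y 0.14454842307271232 0.3308273534622028 w 25.14843875497622 x from far edge -0.1296499876744246 -1.6296499876744246 mid -1.3410363723683139 24.422772769387777
tip [ -1.90597684   0.36004598 133.61734481] mark low edge [-0.6482461   0.59330988 53.61767257]
```

Centred: the hole sits at x −1.3, y 0.2 mm in tool axes, between the tip (−1.9) and the ring (−0.6). Lowering the last 60 mm.

{"api": "drive_tool", "payload": {"steps": [[0,0,0.003,0,0],[0,0,0.005,0,0],[0,0,0.006,0,0],[0,0,0.006,0,0],[0,0,0.006,0,0],[0,0,0.006,0,0],[0,0,0.006,0,0],[0,0,0.006,0,0],[0,0,0.006,0,0],[0,0,0.005,0,0],[0,0,0.003,0,0],[0,0,0.002,0,0],[0,0,0,0,0],[0,0,0,0,0],[0,0,0,0,0],[0,0,0,0,0]]}}

```text
clock: 14.9
position: [463.2, 175.4, 181.5]
ee_rot: [0.981, -0.194, 0.0, -0.0]
contact_force: [0.0, 0.2, -1.5]
gripper_width: 25.4
```

```bash
python3 snap.py f
python3 - <<'E'
import cv2
im=cv2.imread('pics/wrist_f.png');cv2.imwrite('pics/wf_z.png',cv2.resize(im[140:240,230:330],None,fx=6,fy=6,interpolation=cv2.INTER_CUBIC))
for n in("scene","side"):
    im=cv2.imread(f"pics/{n}_f_z.png");cv2.imwrite(f"pics/{n}_f_zz.png",cv2.resize(im[170:430,180:440],None,fx=2.3,fy=2.3))
E
```

```text
14.9 [463.18811367 175.35365879 181.53968273] [ 9.81015265e-01 -1.93930349e-01  1.75474976e-04 -1.96372395e-04] [ 0.03339606  0.24520344 -1.48391163] 25.387983447389523
scene crop 150 142
side crop 221 188
```

View pics/wf_z.png

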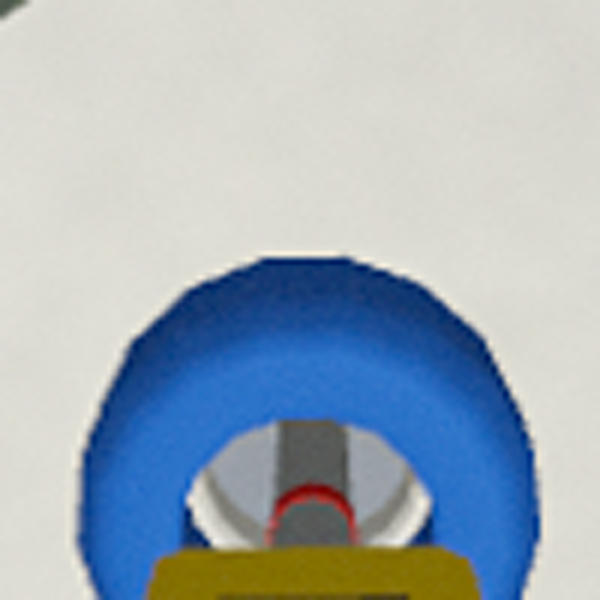

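View pics/side_f_zz.png

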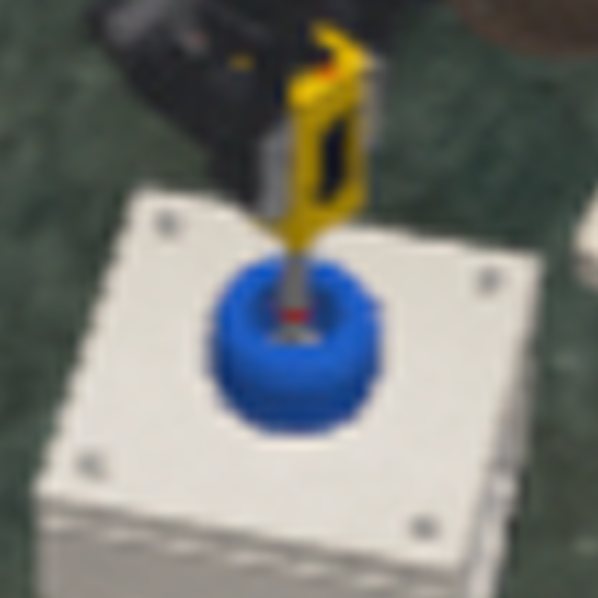

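View pics/scene_f_zz.png

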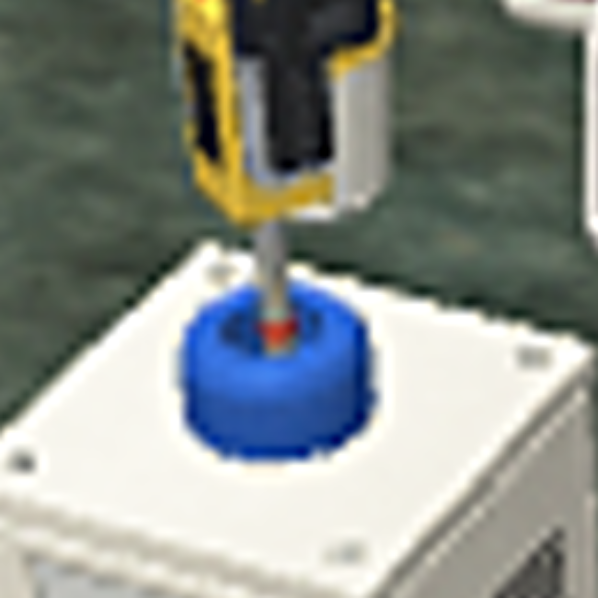

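The ring is centred in the hole and level with the rim: at (294,316) in the side crop with the hole centred at about (296,312), and within about 1 mm in the scene crop. Handing in.

Run:
```python
from bench import arm
s=arm.read_state();print(s["clock"],s["position"],s["joint_vel"],s["contact_force"])
print(arm.job_done())
```

```text
15.05 [463.11322021 175.30820183 181.41034185] [-0.00070835  0.00221083 -0.00112611 -0.00064052  0.00064013  0.00111497] [0.58349229 0.52266767 0.20508265]
the job is handed in; nothing more can be done
None
```

I lifted the probe straight out of its stand, carried it upright to the chamber and lowered it through the blue collar. I handed in at about 15 s, still holding it with the red ring at the rim. No verdict is reported, so success is judged only from my own checks.

- **Height:** the arm's reading puts the ring at about z = 130 mm, level with the rim. The scene and side images put it within about 1 mm of that, possibly slightly low.
- **Centring:** the wrist camera put the rod within about 0.5 mm of the hole's axis along the jaw direction. Across it, the ring and the tip each came out about 0.6–0.7 mm off, on opposite sides.
- **Tilt:** the wrist camera gave about 0.015 rad and two-camera triangulation in the lifted pose about 0.01. A later triangulation gave about 0.02, leaning a different way. All are well under 0.06.
- **Stillness and contact:** the arm was at rest, and wrist forces stayed within about 1.5 N of zero, so I saw no sign of touching the collar or chamber.
- **Disagreements:** the cameras disagreed by 2–5 mm on the hole's absolute position, so I aligned the rod to the hole within the same picture instead. The collar script also failed to fit the hole once the rod was over the collar, so I read the later hole edges from zoomed pictures.
- **Other items:** I did not measure whether anything else on the bench moved. Nothing looked disturbed in the pictures.

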